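# Set the roller at the start catch of the inclined track

## Task

The brass roller lies at the foot of the inclined track after its last timed run. Push it back up the sloping gutter with your fingertips, all the way to the top stop, so that the sprung start catch comes up behind it and keeps it there, then leave it and take your hand away. Keep the roller in the gutter and under control the whole way: never lift it, flick it or let it run back down, and leave the spare roller, the reagent bottle and the beaker where they stand.

Things in the scene. Friction and masses are not known exactly. Their poses are not given: they have to be found in the camera images.
- track: Fixed inclined rolling track on a grey base plate, 470 x 125 mm. Origin on the bench under its middle; z up, x level and pointing UPHILL, y to its left. Level aluminium run-out from x = -250 (open low end) to -80 mm, floor 34 mm above the bench; from x = -80 the floor climbs at 10 degrees. Channel 76 mm wide inside, walls 3 mm thick standing 22 mm above the floor all along
- gutter: The sloping gutter (10 degrees), fixed part of the track. Origin on the floor surface at the foot of the slope, mid-width (track x = -80 mm); x uphill along the floor, z square to the floor. Rubber face of the top stop at x = 260 mm, the stop 38 mm tall. The nose of the start catch stands at x = 209 mm
- catch (a joint): Start catch near the gutter's top: a steel nose 22 mm wide at mid-floor, 8 mm tall. 0 rad = up (sprung, at rest). What moves uphill over it folds it uphill, flush at about 0.4 rad (about 1 to 2 N); it springs up by itself once the roller has passed, and will not fold downhill. A side lever with a red knob turns with it
- park (a point): Middle of the parking place, in the centre of the channel 25 mm above the gutter floor (gutter x = 232 mm): here the roller's centre comes to lie. Its play between catch and top stop is about 3 mm either way; fixed to the track
- roller: Smooth brass roller with black end plugs, 50 mm in diameter, 70 mm long, 0.2 to 0.4 kg, lying across the channel, free to roll. Origin at its centre, y along its axis; x and z turn as it rolls. Starts at rest on the level run-out, uphill of the pegs, at track x = -155 to -115 mm. On the slope below the catch it rolls back at once when let go
- spare_roller: Spare solid aluminium roller (silver-grey) standing on end beside the track, 40 mm in diameter, 60 mm tall. Origin at the centre of its underside. To be left alone
- reagent: Amber reagent bottle with a blue cap, 54 mm in diameter, 110 mm tall, standing beside the track. Origin at the centre of its underside. To be left alone
- beaker: Small glass beaker, 60 mm in diameter, 65 mm tall, standing beside the track. Origin at the centre of its underside. To be left alone
- pegs (a point): Point on the run-out floor midway between two black rubber buffer pegs (track x = -185 mm). Pegs 12 mm across, 13 mm tall, centres 29 mm to either side: 46 mm free between them. The roller cannot pass them; fingers can reach behind it between or above them
Mind the look-alikes: they are no part of the job. There is more than one size of the roller; the job needs the middle-sized.

How it is judged:
At the end, for the whole second after the job is handed in: The roller lies at rest on the gutter floor between the raised start catch and the top stop (its centre within about 7 mm of the parking place along the gutter), the catch fully up (below 0.08 rad) (x of roller in the frame of gutter between 0.225 and 0.24 m and z of roller in the frame of gutter below 0.03 m and value of joint catch below 0.08 rad and linear speed of roller below 0.02 m/s); the robot touches nothing.
It fails at once if the roller is lifted more than 10 mm off the floor of its channel ((x of roller in the frame of gutter above 0 m and z of roller in the frame of gutter above 0.035 m) or (x of roller in the frame of gutter below 0 m and z of roller in the frame of track above 0.069 m)).
It fails at once if the roller is flicked or runs away down the track (faster than 0.4 m/s) (linear speed of roller above 0.4 m/s).
It fails at once if the spare roller is knocked (moved more than 15 mm) (distance of spare_roller from where it was at the start of the episode above 0.015 m).
It fails at once if the reagent bottle is knocked (moved more than 15 mm) (distance of reagent from where it was at the start of the episode above 0.015 m).
It fails at once if the beaker is knocked (moved more than 15 mm) (distance of beaker from where it was at the start of the episode above 0.015 m).
It also fails if it takes over 48 s, if anything falls off the work surface, if the arm or the gripper's body presses on something with over 40 N, if the wrist force passes 120 N, or if a joint passes its speed limit or range.

## Robot

A 7-joint arm with a two-finger parallel gripper is mounted at the origin on the work surface. World frame = base frame: x ahead of the robot, y to its left, z up, the work surface at z = 0. Lengths are in m, angles in rad, forces in N, time in s.
With the tool pointing down it reaches from about 0.4 to 0.85 m from the base axis. Payload 4.5 kg.
Tool frame: the origin (TCP) lies at the very end of the fingers, on their centre line; the grasp point (between the pads) lies 19 mm behind it; z points along the fingers, y is the direction in which the jaws open and shut (so a half turn about z gives the same grasp; the last joint's range is limited). The gripper opens to 88 mm and grips with 3 to 60 N. Pads are 18 mm wide; open, the fingers measure 123 mm over their backs; the gripper's body (75 mm by 187 mm) begins 45 mm behind the grasp point.
Start: joints at [-1.125, 0.689, -0.195, 1.565, 0.157, 0.902, -0.215], TCP at [0.25, 0.573, 0.239] pointing down, gripper open.
Joint ranges: [-3.01, 3.01], [-0.46, 2.08], [-1.47, 1.51], [0.13, 2.56], [-1, 4.14], [0.04, 2.09], [-2.66, 2.66]. Speed limits (rad/s): [2.57, 2.57, 3.14, 3.14, 3.14, 3.14, 3.14].

## Interface

Orientations are given as a 3x3 rotation matrix whose columns are the frame's x, y, z axes.
In Python, from bench import * gives the robot as it stands. The module is installed in compiled form; this text tells all that it offers. Calls block until the motion is done:
- move_to(position, orientation): joint-space move of the TCP to a pose.
- move_straight(position, attitude=None, speed=0.15, f_stop=None): straight line of the TCP; attitude=None keeps the orientation; speed is the mean speed in m/s. With f_stop (N) it stops when the force on the tool has changed by that much, and returns True; else False.
- goto_joints(angles): joint-space move.
- grip(opening): opening from 0.0 (shut) to 1.0 (fully open); the grip force is fixed at half the most; returns when the fingers have stopped.
- hold(seconds).
- inverse_kinematics(position, orientation): joint angles nearest the present ones, or None.
- observe(): the state.
- camera(name): name is "side" or "top"; returns a dict with "color" (384x512x3 uint8, red, green, blue), "K" (3x3 intrinsics, pixels), "R" (3x3) and "t" (3): a world point X has camera coordinates R X + t. Camera axes: x right, y down, z forward; pixel columns grow to the right and rows downward; lengths in m; the calibration is good to about 2 mm. A picture is of the moment at which its call begins. There is no depth.
A pose or a line that the arm cannot do raises MotionError and nothing moves.
- hand_in(): hands the job in, once; it reports no verdict.
The state is a dict: "t": time; "joint_pos": joint angles; "joint_vel": joint speeds; "effort": joint torques, N m; "tool_pos": TCP position; "eef_rot": TCP orientation; "contact_force": force on the tool from outside, world axes, zero at the start; "torque": the same for the moment, N m; "opening": opening from 0.0 (shut) to 1.0 (fully open).
Only numpy, scipy, OpenCV 4.12 (cv2) and the standard library are available. Lean on these libraries where they do the work, as an engineer would, in place of code of your own. Each camera call takes 0.05 s, during which the arm holds its last target. There are 200 camera calls.

## Working session

There is one attempt and no reset: what is moved stays moved. The work goes in short steps, each a Python script; the robot and the scene stay as the last script left them, time stands still between calls to the robot, and variables do not carry over. Pictures are saved under pics/ and viewed, about 8 in all and at most 12, crops included, and the job is handed in when it is done.

```bash
mkdir -p pics; python3 - <<'E'
from bench import *
import cv2,numpy as np
for n in("side","top"):
    c=camera(n); cv2.imwrite(f"pics/{n}0.png",c["color"][:,:,::-1]); np.savez(f"{n}0.npz",**c)
    print(n,c["K"].round(1).tolist(),c["R"].round(3).tolist(),c["t"].round(3).tolist())
s=observe();print(s["t"],s["tool_pos"],s["eef_rot"],s["opening"])
E
```

```text
side [[389.3, 0.0, 258.6], [0.0, 389.3, 187.4], [0.0, 0.0, 1.0]] [[0.883, -0.47, -0.004], [-0.26, -0.481, -0.837], [0.392, 0.74, -0.547]] [-0.523, 0.254, 0.631]
top [[443.8, 0.0, 262.6], [0.0, 443.8, 193.3], [0.0, 0.0, 1.0]] [[0.016, -1.0, 0.019], [-1.0, -0.017, -0.025], [0.025, -0.019, -1.0]] [0.006, 0.603, 0.932]
0.1 [0.24995157 0.57221676 0.23798733] [[-9.16443968e-01  4.00162617e-01 -5.77652085e-04]
 [ 4.00163021e-01  9.16442619e-01 -1.57570282e-03]
 [-1.01152376e-04 -1.67519835e-03 -9.99998592e-01]] 0.9962656700966508
```

View pics/top0.png

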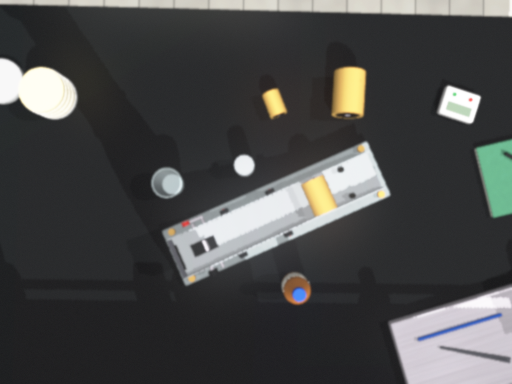

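View pics/side0.png

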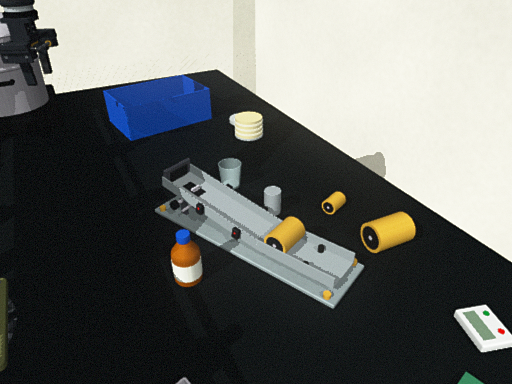

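Top view: brass rollers at (319,196) in the channel, (275,103) small on the bench and (349,93) large on the bench. The job's roller is the one in the gutter. In the side view it is at (285,235), with the others at (334,203) and (388,232). The stop and red knob are at the left end in the top view, so uphill points left. Next I'll measure the screws, pegs and roller in both views and check a close crop.

```bash
cat > h.py <<'E'
import numpy as np,cv2
def ray(c,p):
    d=c["R"].T@np.linalg.solve(c["K"],[p[0],p[1],1.]); return -c["R"].T@c["t"],d/np.linalg.norm(d)
def onz(c,p,z):
    o,d=ray(c,p); return o+d*(z-o[2])/d[2]
def tri(a,p,b,q):
    o,d=ray(a,p);u,e=ray(b,q)
    s=np.linalg.lstsq(np.c_[d,-e],u-o,rcond=None)[0]
    x,y=o+d*s[0],u+e*s[1]; return (x+y)/2,np.linalg.norm(x-y)
def proj(c,X):
    v=c["K"]@(c["R"]@np.asarray(X)+c["t"]); return v[:2]/v[2]
def blobs(img,kind,amin=3):
    h=cv2.cvtColor(img,cv2.COLOR_RGB2HSV)
    if kind=="brass": m=cv2.inRange(h,(14,90,90),(32,255,255))
    if kind=="red": m=cv2.inRange(h,(0,140,60),(6,255,255))|cv2.inRange(h,(174,140,60),(180,255,255))
    n,_,st,ce=cv2.connectedComponentsWithStats(m)
    return [(ce[i].round(1).tolist(),st[i].tolist()) for i in range(1,n) if st[i][4]>=amin]
E
python3 - <<'E'
from h import *
C={n:dict(np.load(n+"0.npz")) for n in("side","top")}
for n in C:
    for k in("brass","red"):
        print(n,k,*blobs(C[n]["color"],k,5),sep="\n ")
a=C["top"]["color"][135:290,155:400];b=C["side"]["color"][150:315,140:375]
a=cv2.resize(a,(735,465//1*1),interpolation=2)
b=cv2.resize(b,None,fx=3,fy=3,interpolation=2)
cv2.imwrite("pics/cropt.png",a[:,:,::-1]);cv2.imwrite("pics/crops.png",b[:,:,::-1])
E
```

```text
side
 brass
 ([48.0, 42.3], [45, 40, 6, 6, 15])
 ([334.6, 201.2], [322, 191, 24, 24, 294])
 ([162.5, 207.9], [160, 205, 6, 7, 37])
 ([390.7, 230.2], [360, 211, 56, 42, 1330])
 ([287.4, 232.5], [264, 216, 41, 37, 787])
 ([183.1, 255.4], [171, 243, 29, 25, 479])
 ([354.6, 261.9], [352, 258, 5, 8, 25])
 ([185.1, 283.3], [175, 278, 22, 9, 55])
 ([326.5, 294.6], [323, 290, 8, 10, 67])
side
 red
 ([197.9, 208.1], [197, 207, 3, 3, 8])
 ([233.8, 232.8], [233, 232, 3, 3, 6])
 ([500.9, 330.8], [498, 328, 7, 6, 28])
top
 brass
 ([348.9, 91.1], [331, 66, 36, 53, 1579])
 ([273.9, 102.5], [262, 88, 26, 31, 520])
 ([360.5, 148.4], [358, 146, 6, 6, 31])
 ([318.8, 195.4], [302, 176, 35, 40, 819])
 ([380.3, 193.8], [378, 192, 6, 5, 26])
 ([171.5, 231.4], [169, 229, 6, 6, 31])
 ([191.8, 278.3], [189, 276, 6, 6, 26])
top
 red
 ([185.1, 223.4], [183, 222, 6, 4, 18])
```

View pics/cropt.png

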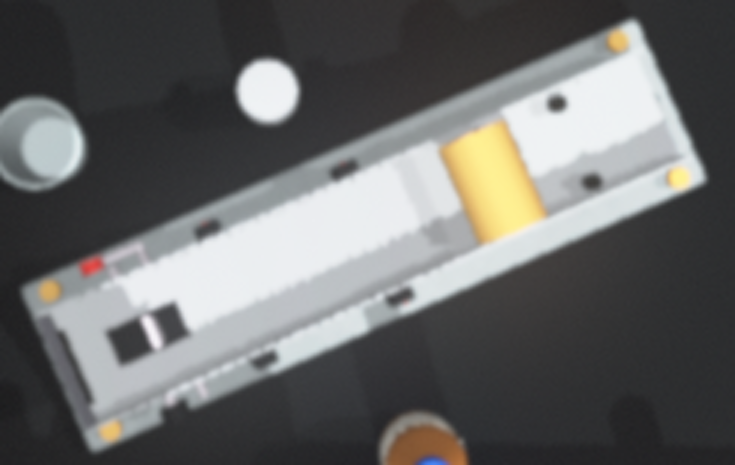

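View pics/crops.png

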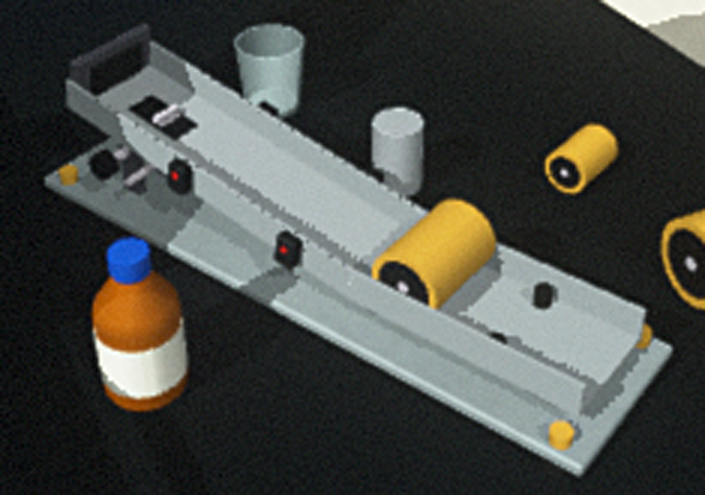

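The crops show the roller in the channel just uphill of the pegs at top-view (340.7,169.3) and (352.3,195.3). The catch nose is at top (205.7,245.3) and side (196.3,188.3). Next I'll triangulate these.

```bash
python3 - <<'E'
from h import *
np.set_printoptions(precision=4,suppress=True)
C={n:dict(np.load(n+"0.npz")) for n in("side","top")};T,S=C["top"],C["side"]
ts=[(360.5,148.4),(380.3,193.8),(171.5,231.4),(191.8,278.3)]
ss=[(354.6,261.9),(326.5,294.6),(162.5,207.9)]
for p in ts:
    print("screw",p,[ (lambda r:(r[0],round(r[1],4)))(tri(T,p,S,q)) for q in ss if tri(T,p,S,q)[1]<.008])
P=[onz(T,p,.012) for p in ts]
c=sum(P)/4; u=(P[2]+P[3]-P[0]-P[1]); u[2]=0;u/=np.linalg.norm(u)
print("centre",c,"yaw",np.arctan2(u[1],u[0]), "spans",np.linalg.norm(P[2]-P[0]),np.linalg.norm(P[3]-P[1]),np.linalg.norm(P[1]-P[0]),np.linalg.norm(P[3]-P[2]))
v=np.array([-u[1],u[0],0])
for n,X in(("roller",tri(T,(318.8,195.4),S,(287.4,232.5))),("catch",tri(T,(205.7,245.3),S,(196.3,188.3))),("peg",tri(T,(340.7,169.3),S,(321,248)))):
    print(n,X[0],"err",X[1],"track",(X[0]-c)@u,(X[0]-c)@v,X[0][2])
r=onz(T,(318.8,195.4),.06);print("roller top ray",r,(r-c)@u,(r-c)@v)
for n,p,z in(("spare",(244,165),.06),("beaker",(167,182),.05),("reag",(299,295),.11)):
    X=onz(T,p,z);print(n,X,(X-c)@u,(X-c)@v)
print("expected catch z",.034+.209*np.sin(.1745)+.008,"x",-.08+.209*np.cos(.1745))
E
```

```text
screw (360.5, 148.4) [(array([ 0.7013, -0.1887,  0.0215]), np.float64(0.0034))]
screw (380.3, 193.8) [(array([ 0.6055, -0.2303,  0.0223]), np.float64(0.0006))]
screw (171.5, 231.4) []
screw (191.8, 278.3) [(array([0.4247, 0.1594, 0.0234]), np.float64(0.0014))]
centre [ 0.562  -0.0141  0.012 ] yaw 2.0038115153587577 spans 0.43521678370344113 0.43477474307452707 0.10486891530540311 0.10681951271377448
roller [ 0.6017 -0.0963  0.0667] err 0.006855138386113069 track -0.09129354516545457 -0.0014751872068026889 0.0667339779117341
catch [0.4989 0.1262 0.0737] err 0.0037563168371407096 track 0.15383099326431862 -0.0015739075986464304 0.07374425107928273
peg [ 0.6541 -0.143   0.0414] err 0.0012723984653413014 track -0.15560038459551917 -0.029457463714577407 0.041384342648087935
roller top ray [ 0.5988 -0.0956  0.06  ] -0.0894496084476164 0.0008012097598652998
spare [0.6571 0.0551 0.06  ] 0.02292892768082884 -0.11534741452278716
beaker [0.6209 0.2097 0.05  ] 0.17842226826951246 -0.14733280179381691
reag [ 0.4101 -0.0535  0.11  ] 0.027959251335797373 0.15450090886186382
expected catch z 0.07828569228945864 x 0.1258260152047712
```

Pegs and catch agree that the track origin lies about 29 mm uphill of the screw centre. Their separation is 309 mm against a nominal 311 mm. The roller is at about x = -0.119 and the heights are plausible. Next I'll fix the frame, check reachability and go above.

```bash
cat > f.py <<'E'
from h import *
T=dict(np.load("top0.npz"))
pg=(onz(T,(340.7,169.3),.046)+onz(T,(352.3,195.3),.046))/2
ca=onz(T,(205.7,245.3),.076)
P=[onz(T,p,.022) for p in((360.5,148.4),(380.3,193.8),(171.5,231.4),(191.8,278.3))]
u=P[2]+P[3]-P[0]-P[1]; u[2]=0;u/=np.linalg.norm(u); v=np.array([-u[1],u[0],0])
mid=sum(P)/4; k=((pg-mid)@u+.185+(ca-mid)@u-.1258)/2
O=mid+k*u+v*(((pg-mid)@v+(ca-mid)@v)/4); O[2]=0
A=np.deg2rad(10)
def W(x,y,z): return O+x*u+y*v+np.array([0,0,z])
def G(gx,gz,y=0): return W(-.08+gx*np.cos(A)-gz*np.sin(A),y,.034+gx*np.sin(A)+gz*np.cos(A))
def tip(gx,below=.014): return G(gx,.025)-u*(.025+.009)-np.array([0,0,below])   # roller centre at gutter gx
X0=onz(T,(318.8,195.4),.06); xr=(X0-O)@u
def rot(s): return np.c_[np.cross(s*v,[0,0,-1.]),s*v,[0,0,-1.]]
E
python3 - <<'E'
from f import *
from bench import *
np.set_printoptions(precision=4,suppress=True)
print("O",O,"yaw",np.arctan2(u[1],u[0]),"lat peg/catch/roller",(pg-O)@v,(ca-O)@v,(X0-O)@v,"x",(pg-O)@u,(ca-O)@u,xr)
way=[W(xr-.040,0,.20),W(xr-.040,0,.045),W(-.083-.034,0,.045),tip(.1),tip(.235)]
for s in(1,-1):
    print(s,[inverse_kinematics(w,rot(s)) is not None and inverse_kinematics(w,rot(s)).round(2) for w in way])
s=min((1,-1),key=lambda s:np.abs(inverse_kinematics(way[0],rot(s))-observe()["joint_pos"]).max())
print("chosen",s);open("s.txt","w").write(str(s))
grip(.31); move_to(way[0],rot(s)); hold(.3)
st=observe();print(st["t"],st["tool_pos"],way[0],st["opening"],st["contact_force"])
t,d=[camera(n)["color"] for n in("top","side")]
cv2.imwrite("pics/above.png",np.hstack([t[90:330,150:450],d[60:300,150:450]])[:,:,::-1])
E
```

```text
O [0.5497 0.0133 0.    ] yaw 2.0038115153587577 lat peg/catch/roller 0.00017307028329187346 -5.4868991802292655e-05 0.0011194112565758585 x -0.18410001450013896 0.12490001450013895 -0.11945766705350083
1 [array([-0.35,  1.  ,  1.09,  1.62, -0.96,  1.14, -1.72]), array([-0.19,  1.07,  0.65,  1.69, -0.94,  0.72, -1.75]), array([-0.26,  1.06,  0.65,  1.77, -0.99,  0.68, -1.74]), array([ 0.36,  0.99, -0.78,  1.88,  1.04,  0.75,  2.55]), array([ 0.13,  0.91, -0.76,  2.  ,  1.03,  0.69,  2.26])]
-1 [array([ 0.2 ,  0.74, -0.11,  1.59,  0.1 ,  0.82,  0.48]), array([ 0.26,  0.96, -0.23,  1.67,  0.37,  0.56,  0.25]), array([ 0.19,  0.94, -0.2 ,  1.75,  0.34,  0.49,  0.2 ]), array([-0.  ,  0.87, -0.12,  1.9 ,  0.25,  0.39,  0.12]), array([-0.27,  0.8 , -0.08,  2.02,  0.17,  0.33, -0.05])]
chosen -1
4.1917 [ 0.6167 -0.1312  0.2   ] [ 0.6166 -0.1315  0.2   ] 0.3134481727274523 [-0.2664 -0.402  -0.4477]
```

View pics/above.png

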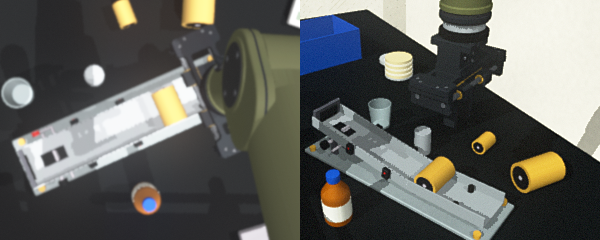

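The gripper is square across the track just downhill of the roller (roller at about (169,105) in the top crop), and nothing has been disturbed. Next I'll descend, touch the run-out floor lightly for its height, lift and look.

```bash
python3 - <<'E'
from f import *
from bench import *
np.set_printoptions(precision=4,suppress=True)
print(move_straight(W(xr-.040,0,.052),speed=.08,f_stop=6))
print(move_straight(W(xr-.040,0,.026),speed=.02,f_stop=4)); z=observe()["tool_pos"]; print(z)
move_straight(W(xr-.040,0,z[2]+.011),speed=.05)
st=observe();print(st["t"],st["tool_pos"],st["contact_force"])
t,d=[camera(n)["color"] for n in("top","side")]
cv2.imwrite("pics/down.png",cv2.resize(np.hstack([t[120:300,150:400],d[150:330,150:400]]),(800,288))[:,:,::-1])
E
```

```text
False
True
[ 0.6165 -0.1314  0.0345]
7.5417 [ 0.6169 -0.1315  0.0459] [0.1253 0.6031 0.677 ]
```

View pics/down.png

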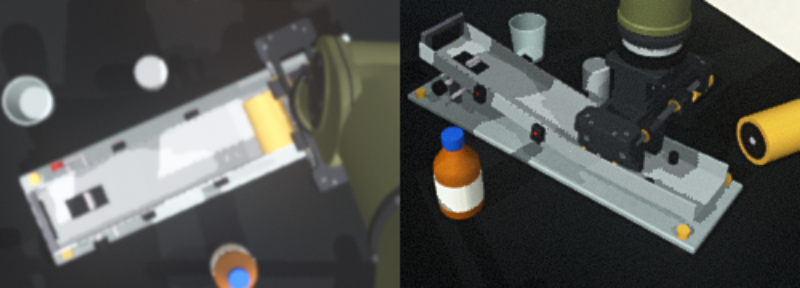

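Touch gives a floor height of 0.0345 m, matching the nominal 34 mm. The fingers are behind the roller and still clear of it. Next I'll push to the slope and part of the way up, then check tracking with the top camera.

```bash
python3 - <<'E'
from f import *
from bench import *
np.set_printoptions(precision=4,suppress=True)
move_straight(tip(-.0022),speed=.035)
move_straight(tip(.10),speed=.04)
st=observe();print(st["t"],st["tool_pos"],tip(.10),st["contact_force"])
c=camera("top");d=camera("side")["color"]
b=[b for b in blobs(c["color"],"brass",200)];print(b)
for q,_ in b:
    X=onz(c,q,G(.1,.025)[2]); print(((X-O)@u+.08+.025*np.sin(A))/np.cos(A),(X-O)@v)
cv2.imwrite("pics/mid.png",cv2.resize(np.hstack([c["color"][120:300,150:400],d[150:330,150:400]]),(800,288))[:,:,::-1])
E
```

```text
11.6167 [ 0.5581 -0.0048  0.062 ] [ 0.5581 -0.0047  0.062 ] [ 0.4368 -0.9705  0.9549]
[([348.8, 91.5], [331, 66, 36, 53, 1636]), ([273.9, 102.7], [262, 88, 26, 32, 538])]
-0.17386023327782665 -0.16340505555969906
-0.02656782086277785 -0.2024872607418749
```

View pics/mid.png

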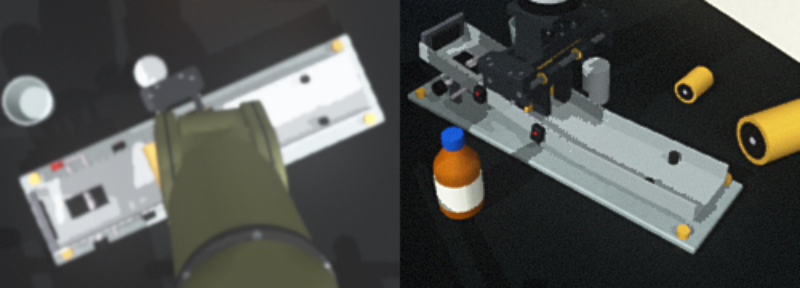

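The roller sits just uphill of the hand (sliver at about (150,155) top, (527,107) side), and the contact force is about 1 N as expected. Now the push over the catch to the stop.

```bash
python3 - <<'E'
from f import *
from bench import *
np.set_printoptions(precision=4,suppress=True)
move_straight(tip(.185),speed=.04)
print(observe()["contact_force"], move_straight(tip(.225),speed=.02,f_stop=8))
print(move_straight(tip(.248),speed=.012,f_stop=5))
st=observe();p=st["tool_pos"];print(st["t"],p,st["contact_force"])
print("roller gx from finger",((p-tip(0))@u)/np.cos(A))
d=camera("side")["color"];t=camera("top")["color"]
cv2.imwrite("pics/top_end.png",cv2.resize(np.hstack([t[120:300,100:350],d[130:310,120:370]]),(800,288))[:,:,::-1])
E
```

```text
[ 1.4084 -0.6348  0.7691] False
True
17.0917 [0.503  0.1142 0.0852] [ 0.4989 -1.4977  0.3037]
roller gx from finger 0.23308484699061824
```

View pics/top_end.png

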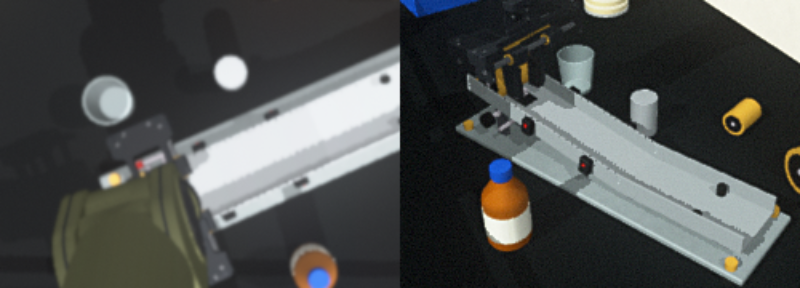

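Contact stopped the push at an inferred roller x of about 233 mm (stop nominally at 235 mm), and the fingers are visible at the top end. I'll press again to confirm the stop is solid, then back off slowly with the fingers still behind the roller and look.

```bash
python3 - <<'E'
from f import *
from bench import *
np.set_printoptions(precision=4,suppress=True)
gx=lambda:((observe()["tool_pos"]-tip(0))@u)/np.cos(A)
print(move_straight(tip(.248),speed=.012,f_stop=10),gx(),observe()["contact_force"]@u)
hold(.3)
for g in(.230,.226,.222,.214):
    move_straight(tip(g),speed=.012);hold(.2);s=observe();print(g,round(gx(),4),s["contact_force"]@u,s["t"])
d=camera("side")["color"]
cv2.imwrite("pics/back.png",cv2.resize(d[140:240,130:265],(810*98//100,588),interpolation=2)[:,:,::-1])
E
```

```text
True 0.2330140615192552 -1.4988546096320974
0.23 0.2299 -0.9493381447039912 18.6667
0.226 0.2261 1.075999393010329 19.35
0.222 0.2221 -0.026188969647460814 20.0333
0.214 0.2141 -0.1020764392943635 21.05
```

View pics/back.png

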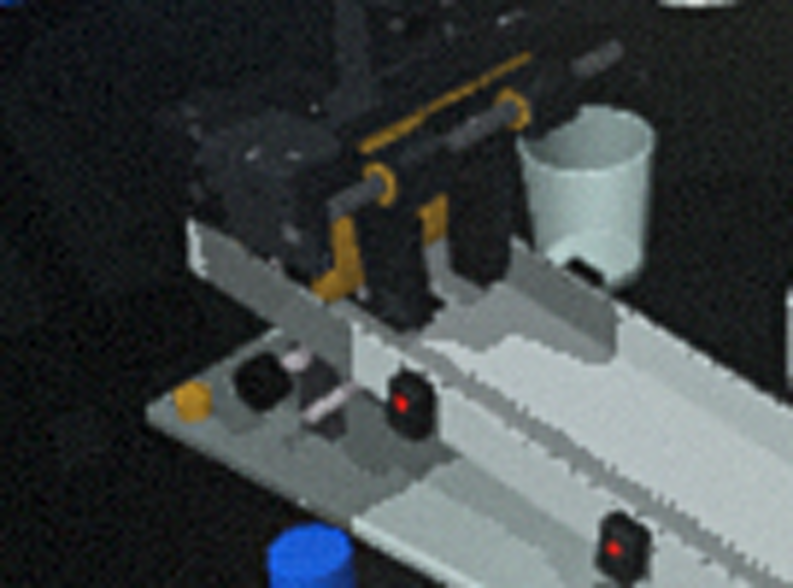

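The stop was solid: 10 N at the same 233 mm. Brass is visible beyond the fingers, with bare floor between at about (445,270). I'll back off more, still guarding the roller, and check again.

```bash
python3 - <<'E'
from f import *
from bench import *
move_straight(tip(.17),speed=.03);hold(.2);print(observe()["t"],observe()["contact_force"])
d=camera("side")["color"];c=camera("top")["color"]
cv2.imwrite("pics/back2.png",np.hstack([cv2.resize(d[140:240,130:265],(405,300),interpolation=2),cv2.resize(c[190:290,140:270],(390,300),interpolation=2)])[:,:,::-1])
E
```

```text
22.9167 [ 0.26932251  0.08425693 -0.67224807]
```

View pics/back2.png

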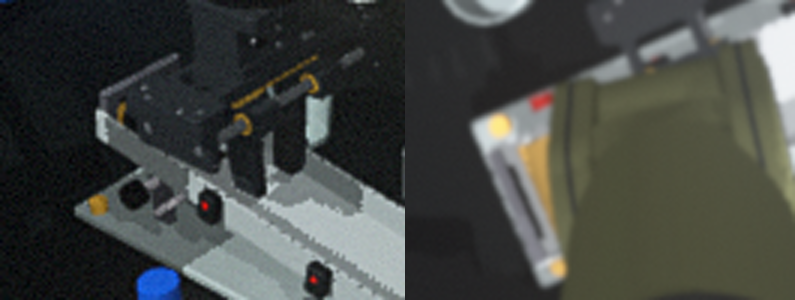

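The top view (right half) shows the roller still against the top stop at about (537,170) with the fingers well back, so the catch holds it. Next I'll lift straight up, clear the view and make a final check.

```bash
python3 - <<'E'
from f import *
from bench import *
p=tip(.17);p[2]=.25
move_straight(p,speed=.12)
move_to(np.array([.25,.573,.239]),observe()["eef_rot"]) if inverse_kinematics(np.array([.25,.573,.239]),observe()["eef_rot"]) is not None else move_to(W(-.2,0,.28),observe()["eef_rot"])
c=camera("top");d=camera("side");print(observe()["t"])
B=blobs(c["color"],"brass",200);S=blobs(d["color"],"brass",200)
for q,_ in B:
    X=onz(c,q,G(.232,.027)[2]); print(q,"gx",((X-O)@u+.08+.025*np.sin(A))/np.cos(A),"lat",(X-O)@v)
print(*S,blobs(c["color"],"red"),sep="\n")
cv2.imwrite("pics/end.png",np.hstack([cv2.resize(d["color"][130:310,130:370],(400,300),interpolation=2),cv2.resize(c["color"][140:310,140:330],(400,300),interpolation=2)])[:,:,::-1])
E
```

```text
26.8333
[348.9, 91.1] gx -0.1667577170236281 lat -0.16036025089822148
[273.9, 102.5] gx -0.023334839445569022 lat -0.19804784131320152
[196.7, 250.6] gx 0.22889561582725051 lat 0.0012079565106511148
([190.9, 174.6], [169, 161, 39, 30, 639])
([334.5, 201.2], [321, 191, 25, 24, 296])
([390.6, 230.1], [360, 211, 56, 42, 1327])
([183.3, 255.3], [171, 242, 29, 26, 480])
[([185.1, 223.4], [183, 222, 6, 4, 18])]
```

View pics/end.png

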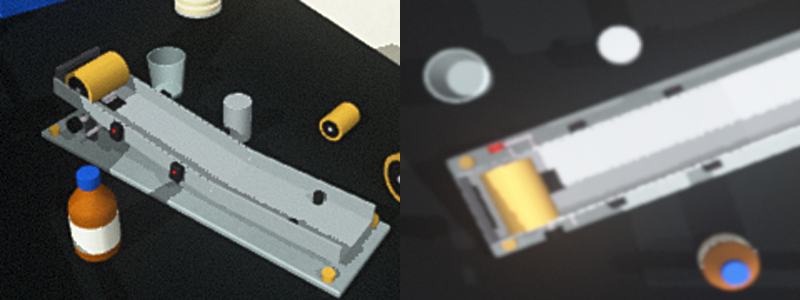

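The roller rests at gutter x of about 229 mm against the catch, the red knob is back at its starting pixel (185.1,223.4), so the catch is up. The neighbours haven't moved.

```bash
python3 -c "
from bench import *
hand_in()"
```

```text
the job is handed in; nothing more can be done
```

I pushed the roller up the gutter with the partly opened fingertips, over the start catch and on to the top stop. I then backed off slowly, lifted the hand clear and handed the job in. The last clock reading before hand-in was 26.8 s of the 48 s allowed.

- **Stop contact:** the push stopped solidly twice with the roller at about 233 mm by finger position. The nominal value there is 235 mm.
- **Roller position:** the final top view puts it at about 229 mm and centred in the channel, where it would lie leaning on the catch. That is inside the 225–240 mm band, but only about 4 mm above the lower limit with a calibration good to about 2 mm.
- **Catch:** its red knob is back at exactly its starting pixel, so I take the catch to be fully up.
- **Neighbours:** the spare roller, reagent bottle and beaker look undisturbed in both views.
- **Disagreements:** the base plate's screw centre lies about 29 mm downhill of the track origin, so I took the frame from the pegs and catch instead. Triangulated heights of the pegs and catch came out about 5 mm low, but touching the run-out floor gave 34.5 mm against the stated 34 mm.

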